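# Wedge the rocking lamp unit

## Robot

A 6-joint arm with a two-finger parallel gripper is mounted at the origin on the work surface. World frame = base frame: x ahead of the robot, y to its left, z up, the work surface at z = 0. Lengths are in m, angles in rad, forces in N, time in s.
With the tool pointing down it reaches from about 0.3 to 0.875 m from the base axis. Payload 6.4 kg.
Tool frame: the origin (TCP) lies between the finger pads; the fingertips stand ctrl.tip_extent ahead of it and the grasp point (between the pads) is the TCP (ctrl.tip_extent is the distance from the TCP to the fingertips, in m); z points along the fingers, y is the line along which they close (so a half turn about z gives the same grasp; the last joint's range is limited). The gripper opens to 85 mm and grips with 20 to 120 N. Pads are 22 mm wide; open, the fingers measure 114 mm over their backs; the gripper's body (76 mm by 85 mm) begins 54 mm behind the grasp point. The pads swing forward as they close: fully open they stand 13 mm farther back than shut.
Start: joints at [-1.48, 0.181, 1.607, -0, 1.354, -0.206], TCP at [0.168, -0.55, 0.25] pointing down, gripper open.
Joint ranges: [-2.99, 2.99], [-0.89, 2.07], [0.3, 2.58], [-1.14, 4.28], [0, 2.63], [-3.12, 3.12]. Speed limits (rad/s): [2.57, 2.57, 3.01, 3.14, 3.14, 3.14].

## Interface

Orientations are given as a unit quaternion [w, x, y, z].
In Python, from bench import ctrl gives the robot as it stands.
- The arm moves only by the tool send_rows, never from a script. Its arguments are lists of equal length, an entry for each row: "dr": the turn, a rotation vector about the tool's x, y, z in units of 6 degrees (1.0 is 6 degrees), a list of three; "xyz": the shift along the tool's x, y, z in cm, a list of three; "jaw": the opening in per cent of the stroke, from 0 (shut) to 100 (fully open). In form: {"dr": [[wx, wy, wz], ...], "xyz": [[dx, dy, dz], ...], "jaw": [jaw, ...]}. A call has exactly 8 rows; each row is the pose to reach, as a shift and turn from the pose commanded when the call began, along the tool's axes at that moment; what a row does not reach only later rows make up. A row lasts 1/8 s, in which the tool goes at most 62.5 mm and 10.7 degrees, less where a joint would pass 70% of its speed; a pose out of reach is approached as far as the arm can. A call with a gripper value outside its range is refused whole. The fingers move at their own pace and stop on an object; the grip force is fixed at half the most. Time passes only in rows, so rows that repeat a pose let the fingers close, or fill a call up. It gives the time, the measured TCP pose, the force, the opening and the grip force at its end, in the units of the state.
- ctrl.get_obs(): the state, without advancing time (a new reading comes with each control period).
- ctrl.camera(name): name is "scene" or "top" or "wrist"; returns the picture (420x560x3 uint8, red, green, blue); there is no depth.
- ctrl.calibration(name): a dict with "camera_matrix" (3x3 intrinsics, pixels), "world_from_camera" (4x4, takes a point from camera to world coordinates). Camera axes: x right, y up, looking along -z (the intrinsics and any distortion apply to the point x, -y, -z); pixel columns grow to the right and rows downward; lengths in m; the calibration is good to about 2 mm. A picture is of the moment at which its call begins: read the wrist's pose just before it. calibration takes no time and is no camera call; for the wrist camera it gives the pose at the moment of the call.
- ctrl.hand_in(): hands the job in; it is judged then, once.
The state is a dict: "time_s": time; "q": joint angles; "dq": joint speeds; "joint_efforts": joint torques, N m; "eef_pos": TCP position; "eef_rot": TCP orientation; "wrist_force": force on the tool from outside, world axes, zero at the start; "torque": the same for the moment, N m; "opening": opening from 0.0 (shut) to 1.0 (fully open); "grasp_force": force on a finger pad.
Only numpy, scipy, OpenCV 4.12 (cv2) and the standard library are available. Lean on these libraries where they do the work, as an engineer would, in place of code of your own. Each camera call takes 0.05 s, during which the arm holds its last target. There are 200 camera calls.

## Task

The white lamp power unit rocks because its foot at the near right corner is screwed in too short. Without picking anything up, push the wooden wedge by its heel, thin edge first, under that foot until it is snug and the unit neither rocks nor is tilted up; then press down firmly, with about 10 N, with a fingertip on the top of the unit above that foot to prove that it stands steady, and move clear. Do not shove the unit along the bench, lift the wedge, or disturb the bottle, the jar or the tape roll.

Things in the scene. Friction and masses are not known exactly. Their poses are not given: they have to be found in the camera images.
- instrument: White lamp power unit, about 2 kg, loose, 210 (x) x 200 (y) mm, top 95 and underside 20 mm above the bench, on four black dome feet (radius 10) at x = +-80, y = +-75. Origin: footprint centre at bench level; x points away from its front panel with the dial (which faces the robot), y left, z up. It starts level on three feet; the near right foot (x = -80, y = -75) is short.
- corner (a point): Point on the unit's flat top straight above the short foot, where to press: 95 mm above the bench, about 25 mm in from both edges of the near right corner. With no wedge in, about 3 to 6 N here tips the unit 3 to 5 degrees onto the short foot.
- foot (a point): Lowest point of the short dome foot, under the near right corner: 5 to 10 mm above the bench at the start (differs each time).
- wedge: Loose wooden wedge, 0.15 kg, 150 mm long (x), 60 wide (y), flat on the bench right of the unit. Origin: centre of its underside; x points from heel to thin edge, roughly at the short foot; z up. Thin edge at x = +75, 2.5 mm thick. Heel: block from x = -75 to -55, 32 mm high, with a flat upright back face to push on. Slides under 2 N; stays where it is left.
- ramp (a point): Middle of the wedge's ramp, at x = +10, z = 11.6 mm of the wedge. z is square to the ramp, x runs down it to the thin edge, y across. The ramp spans x = -65 to +65, y = -30 to +30 mm here and rises 0.14 mm per mm, from 2.5 to 20.7 mm. When it meets the foot the push needed rises by 3 N or more; pushing on shoves or tilts the unit.
- bottle: Bystander: upright bottle with a blue cap, 64 mm wide, 140 mm high, left of the lamp unit. Origin: centre of its underside.
- tape: Bystander: orange tape roll lying flat, 90 mm across, 24 mm high. Origin: centre of its underside.
- jar: Bystander: small amber jar with a black lid, 48 mm wide, 65 mm high, farther away. Origin: centre of its underside.
Not all that is in view belongs to the job. Several things have the shape of the wedge; the one meant has the colours described above.

How it is judged:
By the outcome, as a careful person would: the job done as asked, in the order asked, and still so for the second after the job is handed in, with the robot touching nothing.
It also fails if it takes over 51 s, if anything falls off the work surface, if the arm or the gripper's body presses on something with over 40 N, if the wrist force passes 120 N, or if a joint passes its speed limit or range.

## Working session

There is one attempt and no reset: what is moved stays moved. The work goes in short steps, Python scripts to look and compute and a tool call to move; the robot and the scene stay as the last step left them, time stands still between calls to the robot, and variables do not carry over. Pictures are saved under pics/ and viewed, at most 10 in all, crops included, and the job is handed in when it is done.

Besides the shell and the picture viewer there is one more tool, called after "Request:" in YAML: its name, and indented under it one key for each argument. send_rows: Moves the arm, as the interface text tells. Its arguments: {"type":"object","properties":{"dr":{"type":"array","items":{"type":"array","items":{"type":"number"}}},"xyz":{"type":"array","items":{"type":"array","items":{"type":"number"}}},"jaw":{"type":"array","items":{"type":"number"}}},"required":["dr","xyz","jaw"]}

```bash
mkdir -p pics; ls; python3 - <<'E'
from bench import ctrl
import cv2
o=ctrl.get_obs();print({k:o[k] for k in('time_s','eef_pos','eef_rot','wrist_force','opening')},ctrl.tip_extent)
for n in('scene','top'):
    cv2.imwrite(f'pics/{n}0.png',ctrl.camera(n)[:,:,::-1])
E
```

```text
pics
{'time_s': 0.0, 'eef_pos': array([ 0.1681544 , -0.54930554,  0.24937891]), 'eef_rot': array([-9.01004120e-04,  9.89007367e-01,  1.47863495e-01,  6.09081931e-05]), 'wrist_force': array([-0.64744423,  0.12948134,  0.16877491]), 'opening': 1.0010161871020102} 0.019
```

View pics/top0.png

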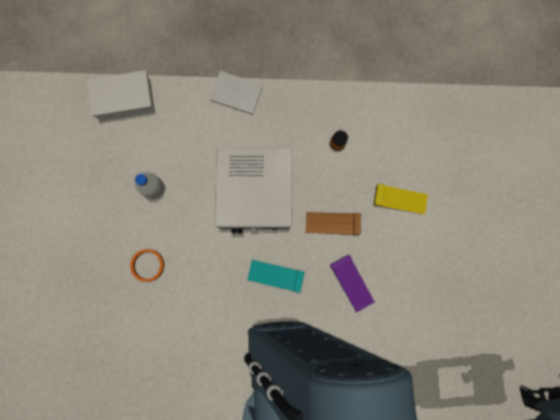

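View pics/scene0.png

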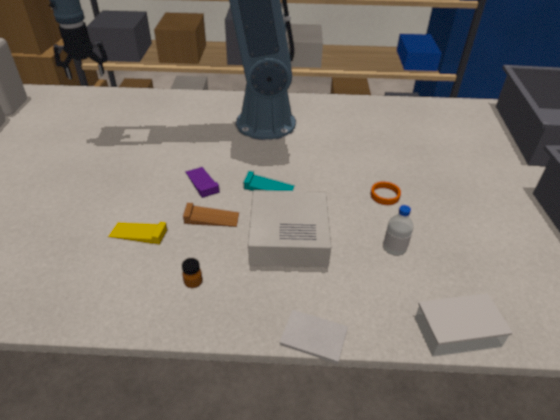

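```bash
cat > h.py <<'E'
from bench import ctrl
import cv2, numpy as np
from scipy.spatial.transform import Rotation as R
def ray(n,px,z):
    c=ctrl.calibration(n);K=np.array(c['camera_matrix']);T=np.array(c['world_from_camera'])
    out=[]
    for u,v in np.atleast_2d(px):
        d=np.linalg.inv(K)@[u,v,1];d=T[:3,:3]@[d[0],-d[1],-d[2]]
        out.append(T[:3,3]+d*(z-T[2,3])/d[2])
    return np.array(out)
def rot(o): q=o['eef_rot'];return R.from_quat([q[1],q[2],q[3],q[0]]).as_matrix()
def st():
    o=ctrl.get_obs();print(round(o['time_s'],2),np.round(o['eef_pos'],4),np.round(o['wrist_force'],2),round(o['opening'],2));return o
E
python3 - <<'E'
from h import *
np.set_printoptions(precision=4,suppress=True)
c=ctrl.calibration('top');print(c)
im=cv2.imread('pics/top0.png');hsv=cv2.cvtColor(im,cv2.COLOR_BGR2HSV)
m=cv2.inRange(hsv,(4,110,60),(18,255,255));m[:, :295]=0;m[:205]=0;m[245:]=0;m[:,370:]=0
r=cv2.minAreaRect(cv2.findNonZero(m));b=cv2.boxPoints(r);print(r,b)
print('wedge z0',ray('top',b,0.0));print('heeltop',ray('top',b,0.032))
print('unit top',ray('top',[(217,149),(291,149),(291,228),(217,228)],.095))
print(rot(ctrl.get_obs()))
cv2.imwrite('pics/crop.png',cv2.resize(im[140:300,200:400],None,fx=4,fy=3.75,interpolation=cv2.INTER_CUBIC)[:600])
E
```

```text
{'camera_matrix': array([[456.7592,   0.    , 275.4389],
       [  0.    , 456.7592, 207.0707],
       [  0.    ,   0.    ,   1.    ]]), 'world_from_camera': array([[ 0.0272,  0.9914, -0.1284,  0.406 ],
       [-0.9996,  0.0281,  0.0053,  0.0459],
       [ 0.0089,  0.1282,  0.9917,  1.2723],
       [ 0.    ,  0.    ,  0.    ,  1.    ]])}
((332.9186096191406, 222.8592529296875), (53.65776443481445, 19.988122940063477), 1.9749339818954468) [[305.7612 231.9228]
 [306.4501 211.9465]
 [360.076  213.7957]
 [359.3871 233.772 ]]
wedge z0 [[ 0.5032 -0.0474  0.    ]
 [ 0.5594 -0.0483  0.    ]
 [ 0.5584 -0.199   0.    ]
 [ 0.5022 -0.1973  0.    ]]
heeltop [[ 0.5007 -0.0451  0.032 ]
 [ 0.5555 -0.0459  0.032 ]
 [ 0.5546 -0.1929  0.032 ]
 [ 0.4998 -0.1912  0.032 ]]
unit top [[ 0.7085  0.198   0.095 ]
 [ 0.7143  0.0027  0.095 ]
 [ 0.505  -0.0021  0.095 ]
 [ 0.4997  0.1889  0.095 ]]
[[ 0.9563  0.2925 -0.0002]
 [ 0.2925 -0.9563  0.0016]
 [ 0.0003 -0.0015 -1.    ]]
```

View pics/crop.png

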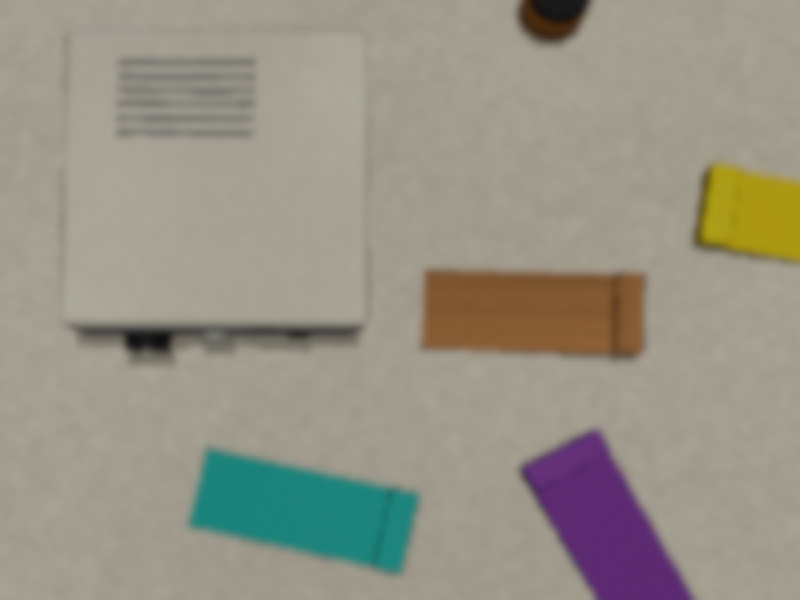

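The brown wedge lies right of the unit. Its thin edge is at about (306, 222) px and its heel at (360, 224), and it already points at the short foot. The yellow, teal and purple look-alikes are off the path. I'll move behind the heel.

Request:
send_rows:
  dr:
    - [0, 0, -1.7]
    - [0, 0, -3.4]
    - [0, 0, -5.1]
    - [0, 0, -6.8]
    - [0, 0, -8.5]
    - [0, 0, -10.2]
    - [0, 0, -12]
    - [0, 0, -12]
  xyz:
    - [6, -2.7, 1]
    - [12, -5.4, 2]
    - [18, -8.1, 3]
    - [24, -10.8, 4]
    - [30, -13.5, 5]
    - [36, -16.2, 6]
    - [43.5, -19.5, 7]
    - [43.5, -19.5, 7]
  jaw: [15, 15, 15, 15, 15, 15, 15, 15]

```text
time_s: 1.1
eef_pos: [0.5285, -0.2338, 0.1795]
eef_rot: [-0.001, 0.712, 0.702, 0.0]
wrist_force: [0.6, -1.1, 0.3]
opening: 0.147
grasp_force: 0.0
```

Request:
send_rows:
  dr:
    - [0, 0, 0]
    - [0, 0, 0]
    - [0, 0, 0]
    - [0, 0, 0]
    - [0, 0, 0]
    - [0, 0, 0]
    - [0, 0, 0]
    - [0, 0, 0]
  xyz:
    - [0, 0, 0]
    - [0, 0, 0]
    - [0, 0, 0]
    - [0, 0, 0]
    - [0, 0, 0]
    - [0, 0, 0]
    - [0, 0, 0]
    - [0, 0, 0]
  jaw: [15, 15, 15, 15, 15, 15, 15, 15]

```text
time_s: 2.1
eef_pos: [0.5271, -0.2362, 0.1803]
eef_rot: [-0.0, 0.713, 0.701, -0.0]
wrist_force: [-0.7, -0.0, 0.4]
opening: 0.149
grasp_force: 0.0
```

```bash
python3 - <<'E'
from h import *
np.set_printoptions(precision=4,suppress=True)
o=st();print(rot(o))
cv2.imwrite('pics/w1.png',ctrl.camera('wrist')[:,:,::-1])
print(ctrl.calibration('wrist'))
E
```

```text
2.1 [ 0.5271 -0.2362  0.1803] [-0.74 -0.01  0.4 ] 0.15
[[ 0.0173  0.9999 -0.    ]
 [ 0.9999 -0.0173  0.    ]
 [ 0.     -0.     -1.    ]]
{'camera_matrix': array([[357.837 ,   0.    , 277.0849],
       [  0.    , 357.837 , 206.7356],
       [  0.    ,   0.    ,   1.    ]]), 'world_from_camera': array([[ 0.9998,  0.0172,  0.0052,  0.5282],
       [-0.018 ,  0.9622,  0.2716, -0.1676],
       [-0.0003, -0.2717,  0.9624,  0.3021],
       [ 0.    ,  0.    ,  0.    ,  1.    ]])}
```

View pics/w1.png

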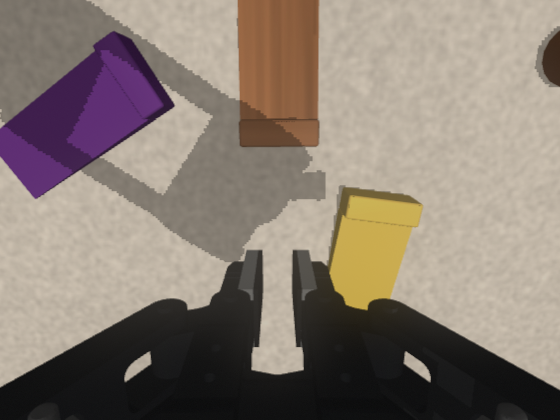

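The wrist view shows the brown heel's top back edge at row 147, columns 240–319. The nearest yellow corner is at about (347, 190), and its left side runs down to (329, 285).

```bash
python3 - <<'E'
from h import *
np.set_printoptions(precision=4,suppress=True)
# use calibration of same pose (arm holds)
print(ray('wrist',[(240,147),(319,146),(240,120),(318,120),(348,196),(347,222)],.032))
print('floor/ramp',ray('wrist',[(238,0),(318,0),(329,285),(340,187)],.01))
E
```

```text
[[ 0.4999 -0.1968  0.032 ]
 [ 0.559  -0.1971  0.032 ]
 [ 0.5008 -0.1772  0.032 ]
 [ 0.558  -0.1782  0.032 ]
 [ 0.5821 -0.2361  0.032 ]
 [ 0.5821 -0.2574  0.032 ]]
floor/ramp [[ 0.501  -0.0929  0.01  ]
 [ 0.5593 -0.0939  0.01  ]
 [ 0.5723 -0.3244  0.01  ]
 [ 0.5795 -0.2338  0.01  ]]
```

Request:
send_rows:
  dr:
    - [0, 0, 0]
    - [0, 0, 0]
    - [0, 0, 0]
    - [0, 0, 0]
    - [0, 0, 0]
    - [0, 0, 0]
    - [0, 0, 0]
    - [0, 0, 0]
  xyz:
    - [0, 0.2, 3]
    - [0, 0.2, 6]
    - [0, 0.2, 9]
    - [0, 0.2, 12]
    - [0, 0.2, 14]
    - [0, 0.2, 15.2]
    - [0, 0.2, 15.2]
    - [0, 0.2, 15.2]
  jaw: [15, 15, 15, 15, 15, 15, 15, 15]

```text
time_s: 3.15
eef_pos: [0.5299, -0.2367, 0.0293]
eef_rot: [0.001, 0.713, 0.701, 0.0]
wrist_force: [-0.0, -0.3, -0.4]
opening: 0.149
grasp_force: 0.0
```

Request:
send_rows:
  dr:
    - [0, 0, 0]
    - [0, 0, 0]
    - [0, 0, 0]
    - [0, 0, 0]
    - [0, 0, 0]
    - [0, 0, 0]
    - [0, 0, 0]
    - [0, 0, 0]
  xyz:
    - [0.7, 0, 0]
    - [1.4, 0, 0]
    - [2.1, 0, 0]
    - [2.8, 0, 0]
    - [3.5, 0, 0]
    - [4.2, 0, 0]
    - [4.9, 0, 0]
    - [5.5, 0, 0]
  jaw: [15, 15, 15, 15, 15, 15, 15, 15]

```text
time_s: 4.15
eef_pos: [0.5302, -0.1809, 0.0284]
eef_rot: [0.0, 0.713, 0.701, -0.0]
wrist_force: [0.0, -2.2, 0.4]
opening: 0.149
grasp_force: 0.8
```

Request:
send_rows:
  dr:
    - [0, 0, 0]
    - [0, 0, 0]
    - [0, 0, 0]
    - [0, 0, 0]
    - [0, 0, 0]
    - [0, 0, 0]
    - [0, 0, 0]
    - [0, 0, 0]
  xyz:
    - [0.7, 0, 0]
    - [1.4, 0, 0]
    - [2.1, 0, 0]
    - [2.8, 0, 0]
    - [3.5, 0, 0]
    - [4.2, 0, 0]
    - [4.7, 0, 0]
    - [5.0, 0, 0]
  jaw: [15, 15, 15, 15, 15, 15, 15, 15]

```text
time_s: 5.15
eef_pos: [0.5309, -0.1308, 0.0282]
eef_rot: [-0.0, 0.713, 0.701, -0.0]
wrist_force: [0.0, -2.1, 0.9]
opening: 0.15
grasp_force: 1.0
```

```bash
python3 - <<'E'
from h import *
st()
w=ctrl.camera('wrist')
a=ctrl.camera('top')[150:300,220:420,::-1]
a=cv2.resize(a,(560,420),interpolation=cv2.INTER_CUBIC)
s=cv2.resize(ctrl.camera('scene')[150:290,150:350,::-1],(560,392),interpolation=cv2.INTER_CUBIC)
cv2.imwrite('pics/m2.png',cv2.resize(np.vstack([w[:,:,::-1],s]),(420,600)))
E
```

```text
5.15 [ 0.5309 -0.1308  0.0282] [ 0.05 -2.11  0.94] 0.15
```

View pics/m2.png

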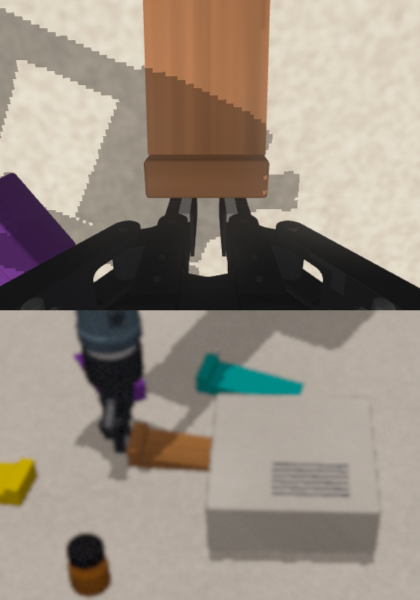

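The wedge is running straight and its thin edge is under the unit. I'll creep forward from here. Sliding force is about 2.1 N.

Request:
send_rows:
  dr:
    - [0, 0, 0]
    - [0, 0, 0]
    - [0, 0, 0]
    - [0, 0, 0]
    - [0, 0, 0]
    - [0, 0, 0]
    - [0, 0, 0]
    - [0, 0, 0]
  xyz:
    - [0.1, 0, 0]
    - [0.2, 0, 0]
    - [0.3, 0, 0]
    - [0.4, 0, 0]
    - [0.5, 0, 0]
    - [0.6, 0, 0]
    - [0.7, 0, 0]
    - [0.8, 0, 0]
  jaw: [15, 15, 15, 15, 15, 15, 15, 15]

```text
time_s: 6.3
eef_pos: [0.5311, -0.1232, 0.0283]
eef_rot: [0.0, 0.713, 0.701, 0.0]
wrist_force: [-0.5, -0.5, -1.3]
opening: 0.147
grasp_force: 0.3
```

Request:
send_rows:
  dr:
    - [0, 0, 0]
    - [0, 0, 0]
    - [0, 0, 0]
    - [0, 0, 0]
    - [0, 0, 0]
    - [0, 0, 0]
    - [0, 0, 0]
    - [0, 0, 0]
  xyz:
    - [0.05, 0, 0]
    - [0.1, 0, 0]
    - [0.15, 0, 0]
    - [0.2, 0, 0]
    - [0.25, 0, 0]
    - [0.3, 0, 0]
    - [0.35, 0, 0]
    - [0.4, 0, 0]
  jaw: [15, 15, 15, 15, 15, 15, 15, 15]

```text
time_s: 7.3
eef_pos: [0.5312, -0.1192, 0.0283]
eef_rot: [0.0, 0.713, 0.701, 0.0]
wrist_force: [-0.1, -0.3, -0.1]
opening: 0.153
grasp_force: 0.4
```

Request:
send_rows:
  dr:
    - [0, 0, 0]
    - [0, 0, 0]
    - [0, 0, 0]
    - [0, 0, 0]
    - [0, 0, 0]
    - [0, 0, 0]
    - [0, 0, 0]
    - [0, 0, 0]
  xyz:
    - [0.05, 0, 0]
    - [0.1, 0, 0]
    - [0.15, 0, 0]
    - [0.2, 0, 0]
    - [0.25, 0, 0]
    - [0.3, 0, 0]
    - [0.35, 0, 0]
    - [0.4, 0, 0]
  jaw: [15, 15, 15, 15, 15, 15, 15, 15]

```text
time_s: 8.3
eef_pos: [0.5312, -0.1152, 0.0283]
eef_rot: [0.0, 0.713, 0.701, 0.0]
wrist_force: [0.7, 0.2, -0.2]
opening: 0.15
grasp_force: 0.5
```

Request:
send_rows:
  dr:
    - [0, 0, 0]
    - [0, 0, 0]
    - [0, 0, 0]
    - [0, 0, 0]
    - [0, 0, 0]
    - [0, 0, 0]
    - [0, 0, 0]
    - [0, 0, 0]
  xyz:
    - [0.05, 0, 0]
    - [0.1, 0, 0]
    - [0.15, 0, 0]
    - [0.2, 0, 0]
    - [0.25, 0, 0]
    - [0.3, 0, 0]
    - [0.35, 0, 0]
    - [0.4, 0, 0]
  jaw: [15, 15, 15, 15, 15, 15, 15, 15]

```text
time_s: 9.3
eef_pos: [0.5313, -0.1112, 0.0283]
eef_rot: [-0.0, 0.713, 0.701, 0.0]
wrist_force: [-0.2, -1.2, 0.4]
opening: 0.15
grasp_force: 0.5
```

Request:
send_rows:
  dr:
    - [0, 0, 0]
    - [0, 0, 0]
    - [0, 0, 0]
    - [0, 0, 0]
    - [0, 0, 0]
    - [0, 0, 0]
    - [0, 0, 0]
    - [0, 0, 0]
  xyz:
    - [0.05, 0, 0]
    - [0.1, 0, 0]
    - [0.15, 0, 0]
    - [0.2, 0, 0]
    - [0.25, 0, 0]
    - [0.3, 0, 0]
    - [0.35, 0, 0]
    - [0.4, 0, 0]
  jaw: [15, 15, 15, 15, 15, 15, 15, 15]

```text
time_s: 10.3
eef_pos: [0.5314, -0.1072, 0.0283]
eef_rot: [0.0, 0.713, 0.701, -0.0]
wrist_force: [0.3, -1.4, 0.3]
opening: 0.146
grasp_force: 0.6
```

Request:
send_rows:
  dr:
    - [0, 0, 0]
    - [0, 0, 0]
    - [0, 0, 0]
    - [0, 0, 0]
    - [0, 0, 0]
    - [0, 0, 0]
    - [0, 0, 0]
    - [0, 0, 0]
  xyz:
    - [0.05, 0, 0]
    - [0.1, 0, 0]
    - [0.15, 0, 0]
    - [0.2, 0, 0]
    - [0.25, 0, 0]
    - [0.3, 0, 0]
    - [0.35, 0, 0]
    - [0.4, 0, 0]
  jaw: [15, 15, 15, 15, 15, 15, 15, 15]

```text
time_s: 11.3
eef_pos: [0.5315, -0.1032, 0.0283]
eef_rot: [0.0, 0.713, 0.701, -0.0]
wrist_force: [-0.6, -0.1, 0.5]
opening: 0.15
grasp_force: 0.7
```

Request:
send_rows:
  dr:
    - [0, 0, 0]
    - [0, 0, 0]
    - [0, 0, 0]
    - [0, 0, 0]
    - [0, 0, 0]
    - [0, 0, 0]
    - [0, 0, 0]
    - [0, 0, 0]
  xyz:
    - [0.05, 0, 0]
    - [0.1, 0, 0]
    - [0.15, 0, 0]
    - [0.2, 0, 0]
    - [0.25, 0, 0]
    - [0.3, 0, 0]
    - [0.35, 0, 0]
    - [0.4, 0, 0]
  jaw: [15, 15, 15, 15, 15, 15, 15, 15]

```text
time_s: 12.3
eef_pos: [0.5316, -0.0995, 0.0283]
eef_rot: [0.0, 0.713, 0.701, -0.0]
wrist_force: [0.1, -5.2, -1.2]
opening: 0.149
grasp_force: 2.7
```

Contact: the push rose to 5.2 N. I'll back off, lift and check the unit.

Request:
send_rows:
  dr:
    - [0, 0, 0]
    - [0, 0, 0]
    - [0, 0, 0]
    - [0, 0, 0]
    - [0, 0, 0]
    - [0, 0, 0]
    - [0, 0, 0]
    - [0, 0, 0]
  xyz:
    - [-0.5, 0, 0]
    - [-2, 0, 0]
    - [-4, 0, 0]
    - [-4, 0, -3]
    - [-4, 0, -7]
    - [-4, 0, -11]
    - [-4, 0, -14]
    - [-4, 0, -14]
  jaw: [15, 15, 15, 15, 0, 0, 0, 0]

```text
time_s: 13.3
eef_pos: [0.5325, -0.1413, 0.1713]
eef_rot: [0.003, 0.714, 0.701, 0.001]
wrist_force: [-0.2, -0.2, -0.1]
opening: -0.0
grasp_force: 0.0
```

```bash
python3 - <<'E'
from h import *
np.set_printoptions(precision=4,suppress=True)
st()
w=ctrl.camera('wrist')[:,:,::-1]; t=ctrl.camera('top')[:,:,::-1].copy()
cv2.imwrite('pics/w3.png',w);cv2.imwrite('pics/t3.png',t)
t0=cv2.imread('pics/top0.png')
g=lambda i:cv2.cvtColor(np.ascontiguousarray(i),cv2.COLOR_BGR2GRAY).astype(np.float32)
for n,(r,c) in {'vents':((150,180),(224,270)),'front':((222,238),(212,275)),'left':((160,215),(210,224)),'bg':((85,115),(205,268))}.items():
    print(n,cv2.phaseCorrelate(g(t0)[r[0]:r[1],c[0]:c[1]],g(t)[r[0]:r[1],c[0]:c[1]]))
c=ray('top',[(216.75,148.5),(290.75,149.3),(290.5,226.9),(216.5,225.9)],.095);print(c)
# fit rigid rectangle
m=np.array([(105,100),(105,-100),(-105,-100),(-105,100)])/1000.
H=m.T@(c[:,:2]-c[:,:2].mean(0));yaw=np.arctan2(H[0,1]-H[1,0],H[0,0]+H[1,1])
Rm=np.array([[np.cos(yaw),-np.sin(yaw)],[np.sin(yaw),np.cos(yaw)]])
print('yaw',np.degrees(yaw),'foot',c[:,:2].mean(0)+Rm@[-.08,-.075])
cv2.imwrite('pics/m3.png',np.hstack([cv2.resize(w,(400,300)),cv2.resize(t[140:260,200:360],(400,300),interpolation=cv2.INTER_CUBIC)]))
E
```

```text
13.3 [ 0.5325 -0.1413  0.1713] [-0.19 -0.17 -0.09] -0.0
vents ((-0.1747649760079497, -0.37105612863305737), 0.5802653186851078)
front ((-0.11116983092172461, -0.08828179885023602), 0.9517014094162732)
left ((0.4912818293824097, 0.025102846106015875), 0.9918294615877999)
bg ((-0.028331649345666676, -0.0428507635933304), 0.9809594954053561)
[[ 0.7098  0.1987  0.095 ]
 [ 0.7135  0.0033  0.095 ]
 [ 0.5078 -0.0008  0.095 ]
 [ 0.5051  0.1904  0.095 ]]
yaw 1.3566831692873875 foot [0.5308 0.021 ]
```

View pics/m3.png

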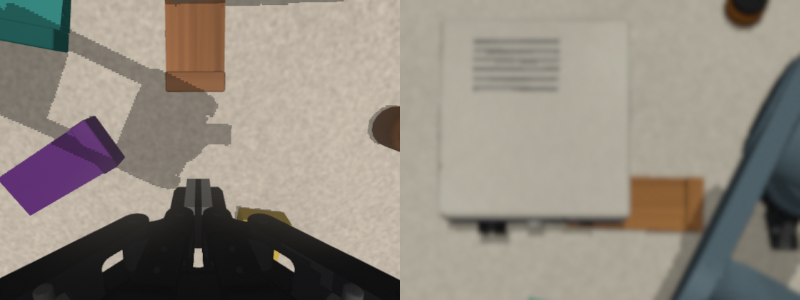

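The wedge sits with the foot over the middle of its width, and the unit is essentially unmoved. Next I'll press on the corner at (0.531, 0.021).

Request:
send_rows:
  dr:
    - [0, 0, 0]
    - [0, 0, 0]
    - [0, 0, 0]
    - [0, 0, 0]
    - [0, 0, 0]
    - [0, 0, 0]
    - [0, 0, 0]
    - [0, 0, 0]
  xyz:
    - [3, -0.1, 0]
    - [7, -0.2, 0]
    - [11, -0.3, 0]
    - [14, -0.35, 0]
    - [16.1, -0.35, 0.5]
    - [16.1, -0.35, 2.5]
    - [16.1, -0.35, 4]
    - [16.1, -0.35, 4]
  jaw: [0, 0, 0, 0, 0, 0, 0, 0]

```text
time_s: 14.4
eef_pos: [0.5284, 0.0217, 0.1259]
eef_rot: [-0.002, 0.713, 0.701, -0.001]
wrist_force: [-0.5, 0.1, 0.0]
opening: 0.001
grasp_force: 0.0
```

Request:
send_rows:
  dr:
    - [0, 0, 0]
    - [0, 0, 0]
    - [0, 0, 0]
    - [0, 0, 0]
    - [0, 0, 0]
    - [0, 0, 0]
    - [0, 0, 0]
    - [0, 0, 0]
  xyz:
    - [0, 0, 0.2]
    - [0, 0, 0.4]
    - [0, 0, 0.6]
    - [0, 0, 0.8]
    - [0, 0, 0.9]
    - [0, 0, 1.0]
    - [0, 0, 1.1]
    - [0, 0, 1.2]
  jaw: [0, 0, 0, 0, 0, 0, 0, 0]

```text
time_s: 15.4
eef_pos: [0.5301, 0.0218, 0.1162]
eef_rot: [0.0, 0.713, 0.701, 0.0]
wrist_force: [-0.1, 0.0, 0.9]
opening: -0.001
grasp_force: 0.0
```

Request:
send_rows:
  dr:
    - [0, 0, 0]
    - [0, 0, 0]
    - [0, 0, 0]
    - [0, 0, 0]
    - [0, 0, 0]
    - [0, 0, 0]
    - [0, 0, 0]
    - [0, 0, 0]
  xyz:
    - [0, 0, 0.04]
    - [0, 0, 0.08]
    - [0, 0, 0.12]
    - [0, 0, 0.16]
    - [0, 0, 0.18]
    - [0, 0, 0.2]
    - [0, 0, 0.22]
    - [0, 0, 0.22]
  jaw: [0, 0, 0, 0, 0, 0, 0, 0]

```text
time_s: 16.4
eef_pos: [0.5301, 0.0218, 0.1141]
eef_rot: [-0.0, 0.713, 0.701, 0.0]
wrist_force: [-1.1, -0.2, -0.2]
opening: -0.002
grasp_force: 0.0
```

Request:
send_rows:
  dr:
    - [0, 0, 0]
    - [0, 0, 0]
    - [0, 0, 0]
    - [0, 0, 0]
    - [0, 0, 0]
    - [0, 0, 0]
    - [0, 0, 0]
    - [0, 0, 0]
  xyz:
    - [0, 0, 0.01]
    - [0, 0, 0.02]
    - [0, 0, 0.03]
    - [0, 0, 0.04]
    - [0, 0, 0.05]
    - [0, 0, 0.06]
    - [0, 0, 0.06]
    - [0, 0, 0.06]
  jaw: [0, 0, 0, 0, 0, 0, 0, 0]

```text
time_s: 17.4
eef_pos: [0.5301, 0.0218, 0.1136]
eef_rot: [0.0, 0.713, 0.701, 0.0]
wrist_force: [-1.2, 0.1, 1.6]
opening: -0.001
grasp_force: 0.7
```

Request:
send_rows:
  dr:
    - [0, 0, 0]
    - [0, 0, 0]
    - [0, 0, 0]
    - [0, 0, 0]
    - [0, 0, 0]
    - [0, 0, 0]
    - [0, 0, 0]
    - [0, 0, 0]
  xyz:
    - [0, 0, 0.01]
    - [0, 0, 0.02]
    - [0, 0, 0.03]
    - [0, 0, 0.04]
    - [0, 0, 0.04]
    - [0, 0, 0.04]
    - [0, 0, 0.04]
    - [0, 0, 0.04]
  jaw: [0, 0, 0, 0, 0, 0, 0, 0]

```text
time_s: 18.4
eef_pos: [0.5301, 0.0217, 0.1134]
eef_rot: [0.0, 0.713, 0.701, -0.0]
wrist_force: [-3.2, -0.6, 6.1]
opening: 0.004
grasp_force: 2.9
```

Request:
send_rows:
  dr:
    - [0, 0, 0]
    - [0, 0, 0]
    - [0, 0, 0]
    - [0, 0, 0]
    - [0, 0, 0]
    - [0, 0, 0]
    - [0, 0, 0]
    - [0, 0, 0]
  xyz:
    - [0, 0, 0.01]
    - [0, 0, 0.02]
    - [0, 0, 0.03]
    - [0, 0, 0.035]
    - [0, 0, 0.035]
    - [0, 0, 0.035]
    - [0, 0, 0.035]
    - [0, 0, 0.035]
  jaw: [0, 0, 0, 0, 0, 0, 0, 0]

```text
time_s: 19.4
eef_pos: [0.5301, 0.0217, 0.1133]
eef_rot: [0.0, 0.713, 0.701, -0.0]
wrist_force: [-3.9, -0.4, 7.8]
opening: -0.001
grasp_force: 4.0
```

Request:
send_rows:
  dr:
    - [0, 0, 0]
    - [0, 0, 0]
    - [0, 0, 0]
    - [0, 0, 0]
    - [0, 0, 0]
    - [0, 0, 0]
    - [0, 0, 0]
    - [0, 0, 0]
  xyz:
    - [0, 0, 0.01]
    - [0, 0, 0.02]
    - [0, 0, 0.03]
    - [0, 0, 0.03]
    - [0, 0, 0.03]
    - [0, 0, 0.03]
    - [0, 0, 0.03]
    - [0, 0, 0.03]
  jaw: [0, 0, 0, 0, 0, 0, 0, 0]

```text
time_s: 20.4
eef_pos: [0.5301, 0.0217, 0.1132]
eef_rot: [0.0, 0.713, 0.701, -0.0]
wrist_force: [-4.2, -0.7, 9.7]
opening: 0.0
grasp_force: 4.9
```

```bash
python3 - <<'E'
from h import *
st();cv2.imwrite('pics/t4.png',ctrl.camera('top')[:,:,::-1]);st()
E
```

```text
20.4 [0.5301 0.0217 0.1132] [-4.24 -0.69  9.67] 0.0
20.45 [0.5301 0.0217 0.1132] [-4.03 -1.29  9.9 ] 0.0
```

It takes 9.8 N with only about 0.4 mm of linear give, so it isn't rocking. I'll lift clear and verify.

Request:
send_rows:
  dr:
    - [0, 0, 0]
    - [0, 0, 0]
    - [0, 0, 0]
    - [0, 0, 0]
    - [0, 0, 0]
    - [0, 0, 0]
    - [0, 0, 0]
    - [0, 0, 0]
  xyz:
    - [0, 0, -0.1]
    - [0, 0, -0.5]
    - [0, 0, -3]
    - [0, 0, -7]
    - [0, 0, -11]
    - [-5, 0, -11]
    - [-10, 0, -11]
    - [-16, 0, -11]
  jaw: [0, 0, 0, 0, 0, 0, 0, 0]

```text
time_s: 21.45
eef_pos: [0.5274, -0.1391, 0.2227]
eef_rot: [0.0, 0.713, 0.701, 0.0]
wrist_force: [1.0, 0.6, -0.6]
opening: 0.005
grasp_force: 0.0
```

Request:
send_rows:
  dr:
    - [0, 0, 0]
    - [0, 0, 0]
    - [0, 0, 0]
    - [0, 0, 0]
    - [0, 0, 0]
    - [0, 0, 0]
    - [0, 0, 0]
    - [0, 0, 0]
  xyz:
    - [-5, 0, 0]
    - [-10, 0, 0]
    - [-15, -2, 0]
    - [-19, -4, 0]
    - [-19, -4, 0]
    - [-19, -4, 0]
    - [-19, -4, 0]
    - [-19, -4, 0]
  jaw: [0, 0, 0, 0, 0, 0, 0, 0]

```text
time_s: 22.45
eef_pos: [0.4846, -0.3264, 0.2225]
eef_rot: [-0.0, 0.713, 0.702, 0.0]
wrist_force: [-0.1, 0.1, -0.6]
opening: -0.001
grasp_force: 0.0
```

```bash
python3 - <<'E'
from h import *
np.set_printoptions(precision=4,suppress=True)
st()
t=ctrl.camera('top')[:,:,::-1].copy();s=ctrl.camera('scene')[:,:,::-1].copy();cv2.imwrite('pics/t5.png',t)
g=lambda i:cv2.cvtColor(i,cv2.COLOR_BGR2GRAY).astype(np.float32)
def ecc(a,b,x0,x1,y0,y1):
    M=np.eye(2,3,dtype=np.float32)
    cc,M=cv2.findTransformECC(g(a)[y0:y1,x0:x1],g(b)[y0:y1,x0:x1],M,cv2.MOTION_TRANSLATION);return round(cc,3),M[:,2]
t0=cv2.imread('pics/top0.png');s0=cv2.imread('pics/scene0.png')
print('vents top',ecc(t0,t,220,270,145,185),'after push->now',ecc(cv2.imread('pics/t3.png'),t,220,270,145,185))
print('near-left top',ecc(t0,t,205,272,205,240),'paper',ecc(t0,t,205,268,70,115))
print('bottle/tape',ecc(t0,t,120,175,160,290))
print('scene unit far',ecc(s0,s,270,345,215,275),'scene bg',ecc(s0,s,370,440,170,260))
cv2.imwrite('pics/m5.png',np.hstack([cv2.resize(s[130:310,90:430],(400,300)),cv2.resize(t[130:260,200:380],(400,300))]))
E
```

```text
22.45 [ 0.4846 -0.3264  0.2225] [-0.14  0.07 -0.62] -0.0
vents top (0.972, array([ 0.1097, -0.0244], dtype=float32)) after push->now (0.929, array([-0.1073,  0.0726], dtype=float32))
near-left top (0.998, array([-0.0581,  0.0169], dtype=float32)) paper (1.0, array([ 0.0055, -0.0152], dtype=float32))
bottle/tape (1.0, array([-0.0124, -0.0001], dtype=float32))
scene unit far (0.999, array([-0.0211,  0.0046], dtype=float32)) scene bg (1.0, array([-0.0011,  0.0064], dtype=float32))
```

View pics/m5.png

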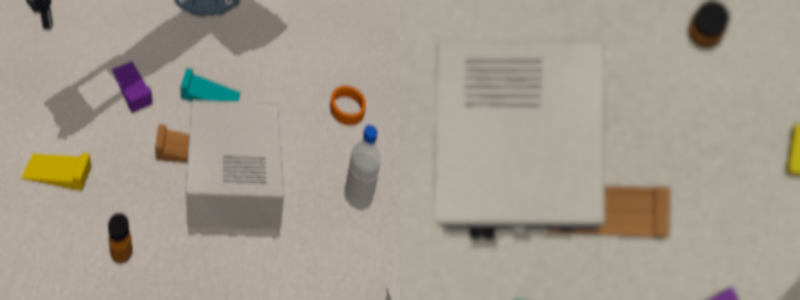

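The unit is within about 0.3 mm of where it started. The wedge is snug under the foot, the bystanders haven't moved and the arm is clear.

```bash
python3 -c "
from bench import ctrl
print(ctrl.hand_in())"
```

```text
the job is handed in; nothing more can be done
None
```

The wedge is snug under the short foot, the unit took a press of about 10 N without rocking or shifting, the arm is clear, and the job was handed in at about 22.5 s; no verdict was shown.

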